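Turn the flattening stake over and stand it on its foot

TASK

The flattening stake stands upside down on its broad face. Lay it down on its side on the bench and let go of it, then take it again and stand it on the steel bench block, upright on its narrow foot with the broad face up and the whole foot on the block. Set it down gently, let go slowly so that it stays standing by itself, and leave everything else on the bench where it is.

Things in the scene. Friction and masses are not known exactly. Their poses are not given: they have to be found in the camera images.
- stake_mid (a point): Middle of the flattening stake, on its axis, 55 mm from face and from foot. Bare steel, 0.8 kg, 110 mm long: square head 56 x 56 x 26 mm with flat broad face, then a centred square shank 22 x 22 x 84 mm, sides parallel to the head's. z runs from face to foot: up at the start (standing on its face), straight down when it stands on its foot. x, y are square to the sides.
- stake_foot (a point): Centre of the stake's foot, the flat 22 x 22 mm end of the shank; same axes as stake_mid. The balance point lies 79 mm from the foot (31 mm from the face), so on its foot the stake tips over at about 8 degrees. Laid on its side it does not roll: it rests on the head's inner edge and an edge of the foot, its axis about 11 degrees off level, foot lower.
- block_top (a point): Centre of the flat top of the bench block: a fixed plain steel block 140 mm (along its x) by 120 mm (along its y), 40 mm high; its z points up.
- stack_a: Bystander, to be left alone: a neat pile of five pierced oval metal stampings, 75 x 52 x 21 mm high, treated as one body. Origin at the centre of its underside.
- stack_b: Bystander, to be left alone: a pile of three of the same stampings, 75 x 52 x 12.5 mm high, treated as one body. Origin at the centre of its underside.
- mallet: Bystander, to be left alone: a mallet with wooden handle and brass head, about 260 mm long, lying down. Origin under it about half-way along; x runs along it.
- file: Bystander, to be left alone: a slim tool with orange handle, about 200 mm long, lying down. Origin under it about half-way along; x runs along it.
- yellow_bin: Bystander, to be left alone: an open yellow plastic parts bin, 150 x 200 x 80 mm high. Origin at the centre of its underside.
- oil_can: Bystander, to be left alone: a green can, 70 mm across, 150 mm high. Origin at the centre of its underside.
- tape: Bystander, to be left alone: a roll of brown tape, 90 mm across, 25 mm high. Origin at the centre of its underside.
Not all that is in view belongs to the job. Leave any pink look-alike of the part that bears stake_mid alone.

How it is judged:
On the way:
1. the stake lies on its side on the bench, let go and at rest (angle between stake_mid's own z axis and vertical between 1.2 and 1.95 rad and height (world z) of stake_mid below 0.045 m and contact force between stake and the fingers below 0.1 N and linear speed of stake below 0.02 m/s and angular speed of stake below 0.1 rad/s), for 0.2 s.
At the end, for the whole second after the job is handed in: The stake stands by itself on the bench block, foot down and face up, within 3 degrees of upright, the whole foot on the block's top (its axis within 59 mm of the block's centre along the block's x and 49 mm along its y), its middle 50 to 60 mm above the block's top, let go and still (angle between stake_mid's own z axis and vertical above 3.09 rad and x of stake_mid in the frame of block_top between -0.059 and 0.059 m and y of stake_mid in the frame of block_top between -0.049 and 0.049 m and z of stake_mid in the frame of block_top between 0.05 and 0.06 m and contact force between stake and the fingers below 0.1 N and linear speed of stake below 0.02 m/s and angular speed of stake below 0.1 rad/s); the robot touches nothing.
It fails at once if the stake is banged down on the block (more than 100 N) (contact force between stake and block above 100 N).
It fails at once if a bystander is moved by more than 30 mm (distance of any of stack_a, stack_b, mallet, file, yellow_bin, oil_can, tape from where it was at the start of the episode above 0.03 m).
It also fails if it takes over 72 s, if anything falls off the work surface, if the arm or the gripper's body presses on something with over 40 N, if the wrist force passes 120 N, or if a joint passes its speed limit or range.

ROBOT

A 6-joint arm with a two-finger parallel gripper is mounted at the origin on the work surface. World frame = base frame: x ahead of the robot, y to its left, z up, the work surface at z = 0. Lengths are in m, angles in rad, forces in N, time in s.
With the tool pointing down it reaches from about 0.4 to 0.825 m from the base axis. Payload 7 kg.
Tool frame: the origin (TCP) lies between the finger pads; the fingertips stand 22 mm ahead of it and the grasp point (between the pads) lies 3 mm ahead of it (arm.tip_reach is the distance from the TCP to the fingertips, in m); z points along the fingers, y is the line along which they close (so a half turn about z gives the same grasp; the last joint's range is limited). The gripper opens to 88 mm and grips with 3 to 60 N. Pads are 19 mm wide; open, the fingers measure 130 mm over their backs; the gripper's body (78 mm by 193 mm) begins 47 mm behind the grasp point.
Start: joints at [-0.935, 0.359, 0.012, 0, -1.224, -0.288], TCP at [0.23, -0.635, 0.249] pointing down, gripper open.
Joint ranges: [-3.07, 3.07], [-1.43, 2.12], [-1.02, 1.25], [-3.03, 1.67], [-3.05, -0], [-3.03, 3.03]. Speed limits (rad/s): [2.39, 2.39, 3.01, 3.14, 3.14, 3.14].

INTERFACE

Orientations are given as [roll, pitch, yaw] about the fixed x, y, z axes, in that order (R = Rz(yaw) Ry(pitch) Rx(roll)).
In Python, from station import arm, viewer gives the robot as it stands. The module is installed in compiled form; this text tells all that it offers.
- The arm moves only by the tool apply_moves, never from a script. Its argument "commands" is a list that holds one entry, the list of rows, each a list of 5 numbers: the closure, from -1 (fully open) to 1 (shut), then the shift along the world's x, y, z as a fraction of full scale, then the turn about the world's z as a fraction of full scale. In form: [[[fingers, tx, ty, tz, yaw], ...]]. A call has 1 to 12 rows; each row shifts and turns the commanded pose from where the row before left it; what a row does not reach is not made up. Full scale, the value 1, is 20 cm for a shift and pi rad for a turn. A row lasts 1/10 s, in which the tool goes at most 50 mm and 8.59 degrees, less where a joint would pass 70% of its speed; a pose out of reach is approached as far as the arm can. A call with a number of a shift or a turn outside -1 to 1 is refused whole. A call with a gripper value outside its range is refused whole. The fingers move at their own pace and stop on an object; "force" is the grip in N (left out, the last holds). Time passes only in rows, so rows that do not move let the fingers close. It gives the time, the measured TCP pose, the force, the opening and the grip force at its end, in the units of the state.
- arm.get_state(): the state, without advancing time (a new reading comes with each control period).
- viewer.grab_frame(name): name is "scene" or "top" or "wrist"; returns a dict with "image" (480x640x3 uint8, blue, green, red), "mtx" (3x3 intrinsics, pixels), "rvec" (rotation vector, rad) and "tvec" (3), from world to camera coordinates, as OpenCV has them. Camera axes: x right, y down, z forward; pixel columns grow to the right and rows downward; lengths in m; the calibration is good to about 2 mm. A picture is of the moment at which its call begins. There is no depth.
- arm.job_done(): hands the job in; it is judged then, once.
The state is a dict: "t": time; "q": joint angles; "qd": joint speeds; "joint_efforts": joint torques, N m; "eef_pos": TCP position; "ee_rot": TCP orientation; "force": force on the tool from outside, world axes, zero at the start; "moment": the same for the moment, N m; "width": finger opening in m; "gripper_force": force on a finger pad.
Only numpy, scipy, OpenCV 4.12 (cv2) and the standard library are available. Lean on these libraries where they do the work, as an engineer would, in place of code of your own. Each camera call takes 0.05 s, during which the arm holds its last target. There are 200 camera calls.

## Working session

There is one attempt and no reset: what is moved stays moved. The work goes in short steps, Python scripts to look and compute and a tool call to move; the robot and the scene stay as the last step left them, time stands still between calls to the robot, and variables do not carry over. Pictures are saved under pics/ and viewed, at most 10 in all, crops included, and the job is handed in when it is done.

Besides the shell and the picture viewer there is one more tool, called after "Request:" as name([rows], argument=value, ...), one row to a line, values as JSON. apply_moves: Moves the arm, as the interface text tells. Shift numbers are shares of 20 cm and turn numbers shares of pi rad, none past 1 either way. Its arguments: {"type":"object","properties":{"commands":{"type":"array","items":{"type":"array","items":{"type":"array","items":{"type":"number"}}}},"force":{"type":"number"}},"required":["commands"]}

```bash
mkdir -p pics
python3 - <<'E'
from station import arm, viewer
import cv2,pickle
for n in("scene","top"):
    f=viewer.grab_frame(n); cv2.imwrite(f"pics/{n}0.png",f["image"]); pickle.dump(f,open(f"{n}.pkl","wb"))
s=arm.get_state(); print({k:s[k] for k in("t","eef_pos","ee_rot","width","force")}, arm.tip_reach)
E
```

```text
{'t': 0.1, 'eef_pos': array([ 0.22987988, -0.63423716,  0.24773884]), 'ee_rot': array([ 3.14013484e+00, -1.60827397e-04, -2.79391305e+00]), 'width': 0.08792787875522669, 'force': array([-1.27040206,  0.64858278, -0.28396865])} 0.022
```

View pics/scene0.png

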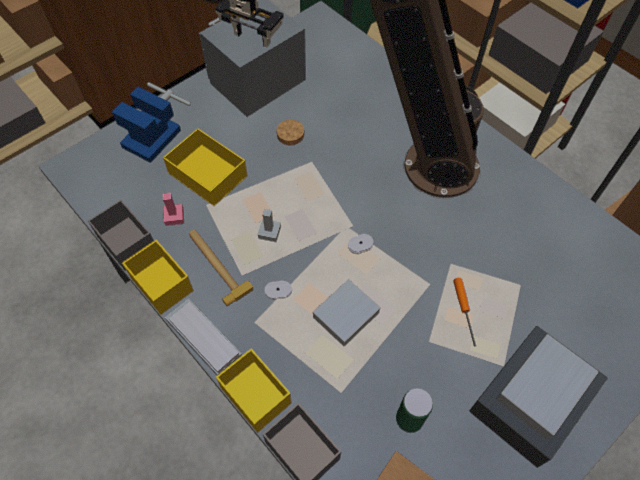

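View pics/top0.png

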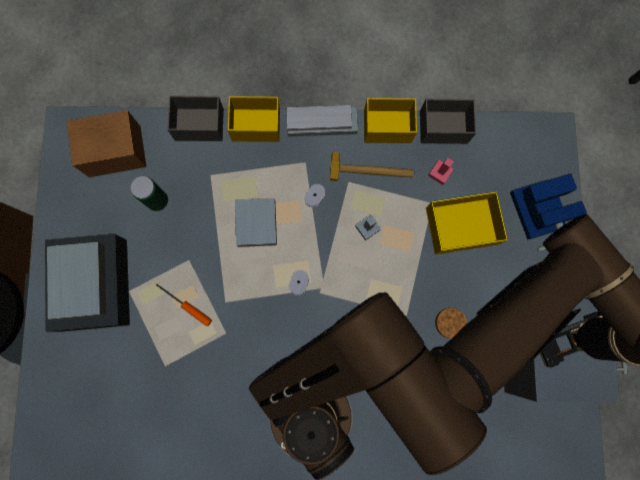

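The overviews show the stake at about (268,225) in scene and (368,227) in top. The block is at (346,311) in scene and (256,222) in top. Next I'll enlarge them.

Run:
```python
import cv2,pickle,numpy as np
t=pickle.load(open("top.pkl","rb"))["image"];s=pickle.load(open("scene.pkl","rb"))["image"]
def c(im,x,y,w,h,k):return cv2.resize(im[y:y+h,x:x+w],None,fx=k,fy=k,interpolation=cv2.INTER_CUBIC)
A=np.hstack([c(t,340,205,50,50,8),c(s,245,200,50,50,8)])      # top row
B=np.hstack([c(t,226,192,80,40,5),c(s,306,272,80,40,5)])
B2=np.hstack([c(t,226,232,80,0+20,5),c(s,306,312,80,20,5)]) if 0 else None
cv2.imwrite("pics/crop1.png",np.vstack([A,B]))
```

```text
(no output)
```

View pics/crop1.png

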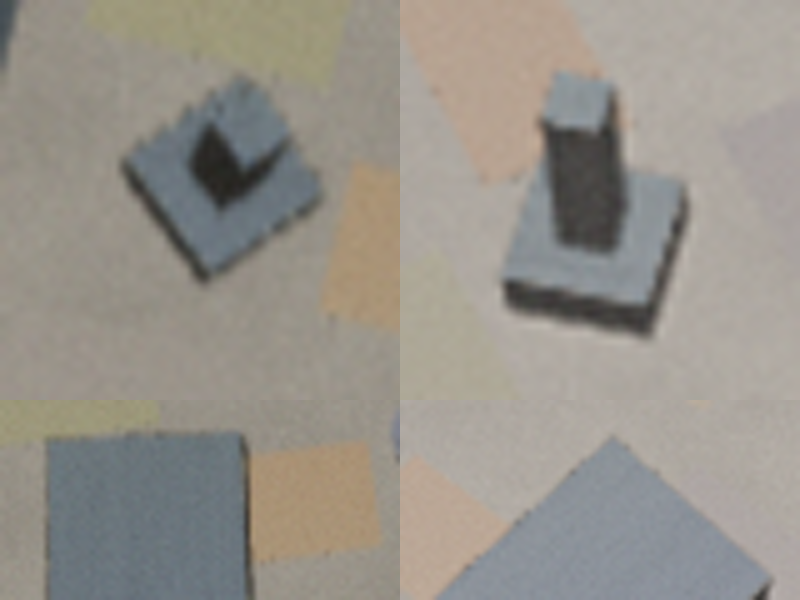

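The crop puts the head-top corners in top at about (356,225), (366,239), (380,229) and (370,214), with the foot centre at (371,221). In scene the foot centre is at about (267.5,213). The block's top corners in top start at (235.4,199.4) and (274.4,198.8).

```bash
cat > h.py <<'E'
import cv2,pickle,numpy as np
def unproj(f,px,z):
    R=cv2.Rodrigues(np.array(f["rvec"],float))[0];C=-R.T@np.array(f["tvec"],float).ravel()
    p=cv2.undistortPoints(np.array(px,float).reshape(-1,1,2),np.array(f["mtx"],float),None)[:,0]
    d=np.c_[p,np.ones(len(p))]@R
    return C+d*((z-C[2])/d[:,2])[:,None]
E
python3 - <<'E'
from h import *
np.set_printoptions(precision=4,suppress=True)
t=pickle.load(open("top.pkl","rb"));s=pickle.load(open("scene.pkl","rb"))
for n,f,px,z in [("head top",t,[(355.9,225.4),(365.6,239),(380,228.8),(370.4,214.4)],.026),("head sc",s,[(258.1,235),(276,237.9),(280.9,222.8)],.026),
 ("foot t",t,[(371.3,220.8)],.11),("foot s",s,[(267.5,212.8)],.11),("block t",t,[(235.4,199.4),(274.4,198.8),(276,244),(236,245)],.04),("block s",s,[(348.4,279.6),(379.6,307.6),(345,340),(314,311)],.04),
 ("stackb/a t",t,[(315,194),(299,282)],.02),("mallet",t,[(335,166),(412,173)],.02),("bin",t,[(428,204),(436,252)],.08),("pink",t,[(441,170)],.05)]:
    w=unproj(f,px,z);print(n,w[:,:2].tolist().__repr__() if 0 else w[:,:2].round(4).tolist(),"mean",w.mean(0))
E
```

```text
head top [[0.5642, -0.1356], [0.5223, -0.1646], [0.5541, -0.2089], [0.5988, -0.1802]] mean [ 0.5599 -0.1723  0.026 ]
head sc [[0.5998, -0.1731], [0.5674, -0.1312], [0.5238, -0.1613]] mean [ 0.5637 -0.1552  0.026 ]
foot t [[0.5603, -0.1724]] mean [ 0.5603 -0.1724  0.11  ]
foot s [[0.5615, -0.168]] mean [ 0.5615 -0.168   0.11  ]
block t [[0.6388, 0.2305], [0.6417, 0.1126], [0.5026, 0.1053], [0.4988, 0.2244]] mean [0.5705 0.1682 0.04  ]
block s [[0.5086, 0.1099], [0.5035, 0.2262], [0.635, 0.2318], [0.641, 0.1174]] mean [0.572  0.1713 0.04  ]
stackb/a t [[0.6633, -0.0107], [0.3912, 0.0359]] mean [0.5273 0.0126 0.02  ]
mallet [[0.7539, -0.0726], [0.7335, -0.3127]] mean [ 0.7437 -0.1926  0.02  ]
bin [[0.6192, -0.3454], [0.4752, -0.3641]] mean [ 0.5472 -0.3547  0.08  ]
pink [[0.7344, -0.396]] mean [ 0.7344 -0.396   0.05  ]
```

Request:
apply_moves([
  [[-1,0.1035,0.1448,-0.015,0.0368],[-1,0.1035,0.1448,-0.015,0.0368],[-1,0.1035,0.1448,-0.015,0.0368],[-1,0.1035,0.1448,-0.015,0.0368],[-1,0.1035,0.1448,-0.015,0.0368],[-1,0.1035,0.1448,-0.015,0.0368],[-1,0.1035,0.1448,-0.015,0.0368],[-1,0.1035,0.1448,-0.015,0.0368],[-1,0.1035,0.1448,-0.015,0.0368],[-1,0.1035,0.1448,-0.015,0.0368],[-1,0.1035,0.1448,-0.015,0.0368],[-1,0.1035,0.1448,-0.015,0.0368]],
], force=10)

```text
t: 1.3
eef_pos: [0.4789, -0.2856, 0.2123]
ee_rot: [3.141, 0.0, -1.402]
force: [0.4, -0.7, -0.0]
width: 0.0881
gripper_force: 0.0
```

Request:
apply_moves([
  [[-1,0.1035,0.1448,-0.015,0.0368],[-1,0.1035,0.1448,-0.015,0.0368],[-1,0.1035,0.1448,-0.015,0.0368],[-1,0.1035,0.1448,-0.015,0.0368],[-1,0,0,0,0],[-1,0,0,0,0]],
])

```text
t: 1.9
eef_pos: [0.5612, -0.1704, 0.1999]
ee_rot: [3.141, 0.001, -0.943]
force: [0.2, 1.0, -0.3]
width: 0.0876
gripper_force: 0.0
```

Run:
```python
from station import viewer
import cv2,pickle
f=viewer.grab_frame("wrist"); cv2.imwrite("pics/w1.png",f["image"]); pickle.dump(f,open("w1.pkl","wb"))
```

```text
(no output)
```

View pics/w1.png

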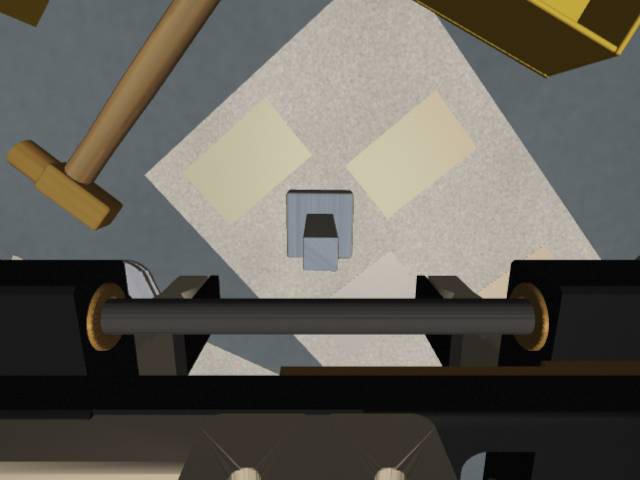

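The wrist view shows the stake square to the gripper and centred between the fingers. The foot spans (304–338, 235–270).

Run:
```python
from h import *
f=pickle.load(open("w1.pkl","rb"))
print(unproj(f,[(304,235),(338,235),(338,270),(304,270),(321,252.5)],.11).round(4))
print(unproj(f,[(287,191),(353,191),(353,257),(288,257)],.026).round(4).tolist())
```

```text
[[ 0.5749 -0.1752  0.11  ]
 [ 0.558  -0.1875  0.11  ]
 [ 0.5444 -0.1693  0.11  ]
 [ 0.5617 -0.1567  0.11  ]
 [ 0.5598 -0.1723  0.11  ]]
[[0.5985, -0.1793, 0.026], [0.5546, -0.2112, 0.026], [0.5202, -0.1661, 0.026], [0.5654, -0.1333, 0.026]]
```

Request:
apply_moves([
  [[-1,-0.007,-0.01,-0.13,0],[-1,0,0,-0.13,0],[-1,0,0,-0.13,0],[-1,0,0,-0.13,0],[1,0,0,0,0],[1,0,0,0,0],[1,0,0,0,0],[1,0,0,0,0],[1,0,0,0,0],[1,0,0,0,0],[1,0,0,0,0],[1,0,0,0,0]],
], force=10)

```text
t: 3.15
eef_pos: [0.5599, -0.1731, 0.0967]
ee_rot: [-3.141, -0.0, -0.944]
force: [0.3, -0.4, -0.3]
width: 0.0293
gripper_force: 0.0
```

Run:
```python
import numpy as np
a=np.radians(np.linspace(0,88,23)-16.76);r=.0971
u,h=np.diff(r*np.sin(a)),np.diff(r*np.cos(a))
c=np.c_[u*np.cos(np.radians(126)),u*np.sin(np.radians(126)),h]/.2
print(c.round(3).tolist())
```

```text
[[-0.019, 0.027, 0.009], [-0.02, 0.027, 0.006], [-0.02, 0.027, 0.004], [-0.02, 0.027, 0.002], [-0.02, 0.027, -0.001], [-0.02, 0.027, -0.003], [-0.02, 0.027, -0.005], [-0.019, 0.027, -0.008], [-0.019, 0.026, -0.01], [-0.019, 0.026, -0.012], [-0.018, 0.025, -0.014], [-0.017, 0.024, -0.017], [-0.017, 0.023, -0.019], [-0.016, 0.022, -0.021], [-0.015, 0.021, -0.022], [-0.014, 0.019, -0.024], [-0.013, 0.018, -0.026], [-0.012, 0.016, -0.027], [-0.011, 0.015, -0.028], [-0.01, 0.013, -0.03], [-0.008, 0.011, -0.031], [-0.007, 0.01, -0.032]]
```

Not closed yet, so I'll let the fingers finish and then start the arc.

Request:
apply_moves([
  [[1,0,0,0,0],[1,0,0,0,0],[1,0,0,0,0],[1,0,0,0,0]],
])

```text
t: 3.55
eef_pos: [0.56, -0.1732, 0.0966]
ee_rot: [-3.141, -0.0, -0.944]
force: [1.3, -0.4, -0.8]
width: 0.022
gripper_force: 10.0
```

Request:
apply_moves([
  [[1,-0.019,0.027,0.009,0],[1,-0.02,0.027,0.006,0],[1,-0.02,0.027,0.004,0],[1,-0.02,0.027,0.002,0],[1,-0.02,0.027,-0.001,0],[1,-0.02,0.027,-0.003,0],[1,-0.02,0.027,-0.005,0],[1,-0.019,0.027,-0.008,0],[1,-0.019,0.026,-0.01,0],[1,-0.019,0.026,-0.012,0],[1,0,0,0,0]],
])

```text
t: 4.65
eef_pos: [0.522, -0.1204, 0.0955]
ee_rot: [-3.14, -0.004, -0.942]
force: [-2.1, -5.9, 10.6]
width: 0.0217
gripper_force: 10.0
```

Run:
```python
from station import viewer
import cv2
f=viewer.grab_frame("scene"); cv2.imwrite("pics/s2.png",cv2.resize(f["image"][150:300,190:390],None,fx=3,fy=3,interpolation=cv2.INTER_CUBIC))
```

```text
(no output)
```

View pics/s2.png

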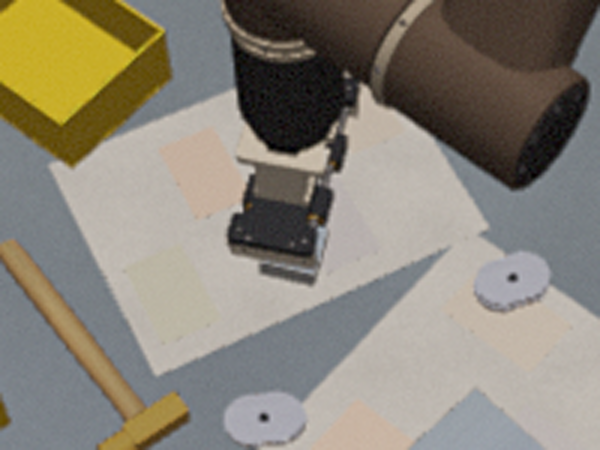

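It looks like the stake slid along on its face instead of pivoting. I'll release it, rise and look, then tip it with a brisk push near the top.

Request:
apply_moves([
  [[0,0,0,0,0],[-1,0,0,0,0],[-1,0,0,0,0],[-1,0,0,0,0],[-1,0,0,0,0],[-1,0,0,0.13,0],[-1,0,0,0.13,0],[-1,0,0,0.13,0],[-1,0,0,0.13,0],[-1,0,0,0,0],[-1,0,0,0,0]],
])

```text
t: 5.8
eef_pos: [0.5208, -0.1195, 0.1973]
ee_rot: [-3.14, -0.0, -0.944]
force: [0.5, 1.7, -0.6]
width: 0.0877
gripper_force: 0.0
```

Run:
```python
from station import viewer
import cv2,pickle
f=viewer.grab_frame("wrist"); cv2.imwrite("pics/w2.png",f["image"]); pickle.dump(f,open("w2.pkl","wb"))
```

```text
(no output)
```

View pics/w2.png

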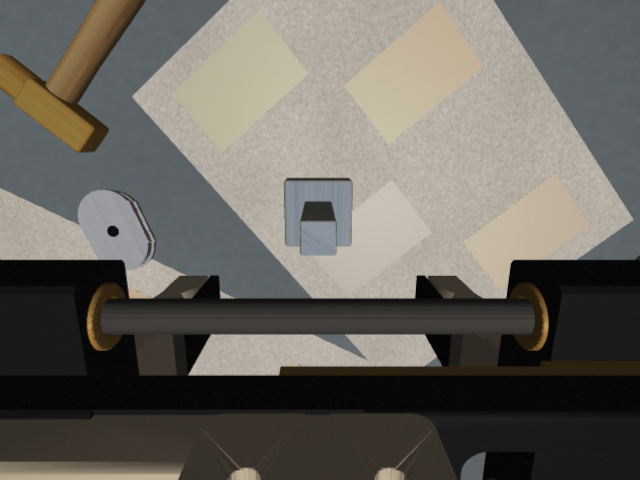

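The stake is still upright and slid only slightly. It now sits about 10 mm behind the TCP, with its foot near (318,237). I'll go to the far side of it with the fingers closed and push it over toward the clear area (+x, -y).

Request:
apply_moves([
  [[1,-0.052,0.071,0,0],[1,-0.051,0.071,0,0],[1,0,0,0,0],[1,0,0,0,0],[1,0,0,0,0],[1,0,0,0,0],[1,0,0,0,0],[1,0,0,0,0],[1,0,0,0,0],[1,0,0,0,0],[1,0,0,0,0],[1,0,0,0,0]],
])

```text
t: 7.05
eef_pos: [0.5, -0.0912, 0.197]
ee_rot: [-3.142, -0.0, -0.944]
force: [-0.2, 0.1, 0.2]
width: 0.0013
gripper_force: 0.0
```

Request:
apply_moves([
  [[1,0,0,-0.14,0],[1,0,0,-0.14,0],[1,0,0,-0.145,0],[1,0,0,0,0],[1,0.0735,-0.101,0,0],[1,0.0735,-0.101,0,0],[1,0.0735,-0.101,0,0],[1,0.0735,-0.101,0,0],[1,0.0735,-0.101,0,0],[1,0,0,0,0],[1,0,0,0,0],[1,0,0,0,0]],
])

```text
t: 8.25
eef_pos: [0.5733, -0.1919, 0.1127]
ee_rot: [-3.141, -0.0, -0.944]
force: [0.1, -0.5, -0.7]
width: 0.0004
gripper_force: 0.0
```

Request:
apply_moves([
  [[-1,0,0,0.15,0],[-1,0,0,0.15,0],[-1,0,0,0.15,0],[-1,0,0,0,0],[-1,0,0,0,0],[-1,0,0,0,0],[-1,0,0,0,0],[-1,0,0,0,0],[-1,0,0,0,0]],
])

```text
t: 9.15
eef_pos: [0.5733, -0.1922, 0.2013]
ee_rot: [3.141, 0.001, -0.944]
force: [-0.1, -0.4, -0.4]
width: 0.067
gripper_force: 0.0
```

Run:
```python
from station import viewer
import cv2,pickle
f=viewer.grab_frame("wrist"); cv2.imwrite("pics/w3.png",f["image"]); pickle.dump(f,open("w3.pkl","wb"))
```

```text
(no output)
```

View pics/w3.png

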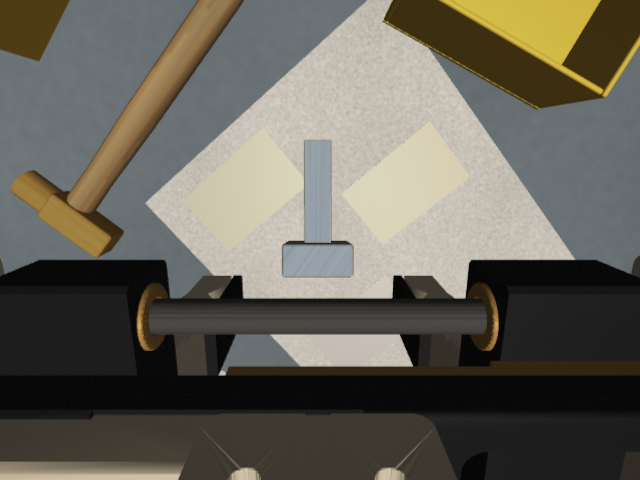

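The stake now lies on its side, square to the gripper. Its foot is at (318,140) and its head spans (283–353, 243–276).

Run:
```python
from h import *
f=pickle.load(open("w3.pkl","rb"))
a=unproj(f,[(317.5,140)],.0216)[0];b=unproj(f,[(283,276),(353,276),(317.5,276)],.060);c=unproj(f,[(317.5,246)],.055)[0]
d=np.array([-np.cos(np.radians(-54)),-np.sin(np.radians(-54))])
print(a,b,c); print("along d rel TCP:", [float((p[:2]-[.5733,-.1922])@d) for p in (a,b[2],c)],"lat",[float((p[:2]-[.5733,-.1922])@[.809,.588]) for p in (a,b[2],c)])
```

```text
[ 0.61408293 -0.24864136  0.0216    ] [[ 0.5755353  -0.14963966  0.06      ]
 [ 0.53140698 -0.18160623  0.06      ]
 [ 0.55378793 -0.16539347  0.06      ]] [ 0.56718656 -0.18388502  0.055     ]
along d rel TCP: [-0.06963362386529079, 0.03315585077719484, 0.010320353374691104] lat [-0.00019412692325103398, -2.3027088372304383e-05, -5.656548658672378e-05]
```

Request:
apply_moves([
  [[-1,-0.046,0.064,0,0],[-1,-0.046,0.064,0,0],[-1,0,0,-0.2,0],[-1,0,0,-0.2,0],[-1,0,0,-0.2,0],[-1,0,0,-0.235,0],[-1,0,0,0,0],[1,0,0,0,0],[1,0,0,0,0],[1,0,0,0,0],[1,0,0,0,0],[1,0,0,0,0]],
], force=15)

```text
t: 10.4
eef_pos: [0.5554, -0.1669, 0.0365]
ee_rot: [-3.141, -0.001, -0.944]
force: [-3.2, 0.3, 7.8]
width: 0.0558
gripper_force: 15.0
```

Request:
apply_moves([
  [[1,0,0,0,0],[1,0,0,0,0],[1,0,0,0,0],[1,0,0,0,0]],
])

```text
t: 10.8
eef_pos: [0.5554, -0.1668, 0.0365]
ee_rot: [-3.141, -0.001, -0.944]
force: [-2.6, 0.7, 8.9]
width: 0.056
gripper_force: 15.0
```

Run:
```python
import numpy as np
a=np.radians(np.linspace(17.6,96.2,23));r=.1016
u,h=np.diff(r*np.cos(a)),np.diff(r*np.sin(a))
c=np.c_[u*np.cos(np.radians(126)),u*np.sin(np.radians(126)),h]/.2
print(c.round(3).tolist(),c.sum(0)*.2)
```

```text
[[0.006, -0.009, 0.03], [0.007, -0.01, 0.029], [0.008, -0.011, 0.028], [0.009, -0.013, 0.027], [0.01, -0.014, 0.026], [0.011, -0.016, 0.025], [0.012, -0.017, 0.024], [0.013, -0.018, 0.023], [0.014, -0.019, 0.021], [0.015, -0.02, 0.02], [0.015, -0.021, 0.018], [0.016, -0.022, 0.016], [0.016, -0.023, 0.015], [0.017, -0.023, 0.013], [0.017, -0.024, 0.011], [0.018, -0.025, 0.009], [0.018, -0.025, 0.007], [0.018, -0.025, 0.005], [0.019, -0.025, 0.003], [0.019, -0.026, 0.002], [0.019, -0.026, -0.0], [0.019, -0.026, -0.002]] [ 0.06337319 -0.08722571  0.07028496]
```

Request:
apply_moves([
  [[1,0.006,-0.009,0.03,0],[1,0.007,-0.01,0.029,0],[1,0.008,-0.011,0.028,0],[1,0.009,-0.013,0.027,0],[1,0.01,-0.014,0.026,0],[1,0.011,-0.016,0.025,0],[1,0.012,-0.017,0.024,0],[1,0.013,-0.018,0.023,0],[1,0.014,-0.019,0.021,0],[1,0.015,-0.02,0.02,0],[1,0.015,-0.021,0.018,0],[1,0,0,0,0]],
])

```text
t: 12.0
eef_pos: [0.58, -0.2008, 0.0897]
ee_rot: [-3.141, -0.001, -0.944]
force: [-0.0, 0.1, -6.9]
width: 0.0563
gripper_force: 15.0
```

Run:
```python
from station import viewer
import cv2,pickle,numpy as np
f=viewer.grab_frame("wrist");g=viewer.grab_frame("scene")
a=f["image"][:330,150:490]; b=cv2.resize(g["image"][190:260,230:300],(330,330),interpolation=cv2.INTER_CUBIC)
cv2.imwrite("pics/w4.png",np.hstack([a,b]))
```

```text
(no output)
```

View pics/w4.png

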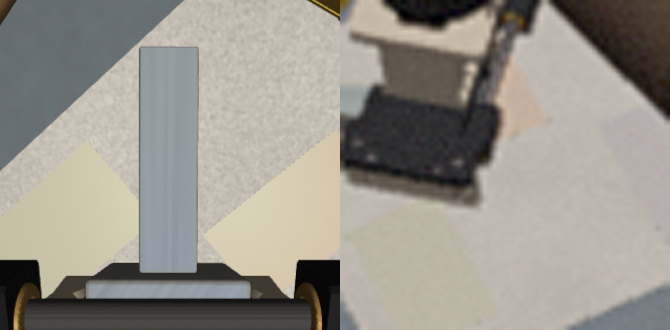

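The stake is held rigidly and hasn't pivoted: it's still nearly level, foot tip at about (319,47). I'll ease the grip so it swings down about the pads.

```bash
cat > look.py <<'E'
from station import viewer,arm
import numpy as np,pickle
f=viewer.grab_frame("wrist");pickle.dump(f,open("wl.pkl","wb"))
im=f["image"].astype(float);s=arm.get_state()
c=im[:300,312:326].mean(1);br=c[:,0]-c[:,2]
# width of bluish shank by row
rows=[(r,int(((im[r,260:380,0]-im[r,260:380,2])>12).sum())) for r in range(0,300,10)]
print(rows);print("t",s["t"],"F",np.round(s["force"],2),"M",np.round(s["moment"],3),"p",np.round(s["eef_pos"],4),s["width"])
E
python3 look.py
```

```text
[(0, 1), (10, 1), (20, 0), (30, 0), (40, 0), (50, 1), (60, 0), (70, 2), (80, 14), (90, 18), (100, 25), (110, 41), (120, 41), (130, 54), (140, 54), (150, 54), (160, 53), (170, 55), (180, 54), (190, 54), (200, 54), (210, 54), (220, 54), (230, 54), (240, 54), (250, 54), (260, 54), (270, 54), (280, 0), (290, 120)]
t 12.15 F [-0.45  0.24 -6.54] M [0.128 0.251 0.029] p [ 0.5788 -0.2002  0.0889] 0.05600653130206788
```

Request:
apply_moves([
  [[1,0,0,0,0],[1,0,0,0,0],[1,0,0,0,0]],
], force=8)

```text
t: 12.45
eef_pos: [0.579, -0.2001, 0.089]
ee_rot: [3.141, 0.0, -0.944]
force: [0.2, 0.1, -6.4]
width: 0.056
gripper_force: 8.0
```

```bash
python3 look.py
```

```text
[(0, 0), (10, 0), (20, 0), (30, 0), (40, 0), (50, 0), (60, 0), (70, 0), (80, 0), (90, 0), (100, 0), (110, 0), (120, 0), (130, 0), (140, 0), (150, 0), (160, 0), (170, 0), (180, 0), (190, 0), (200, 0), (210, 0), (220, 0), (230, 0), (240, 0), (250, 0), (260, 0), (270, 0), (280, 0), (290, 0)]
t 12.5 F [-0.91  1.42 -6.77] M [0.059 0.221 0.019] p [ 0.579  -0.2001  0.0891] 0.05662547861049668
```

Run:
```python
from station import viewer
import cv2,pickle,numpy as np
f=pickle.load(open("wl.pkl","rb"));g=viewer.grab_frame("scene")
a=f["image"][100:380,180:460]; b=cv2.resize(g["image"][190:260,230:300],(280,280),interpolation=cv2.INTER_CUBIC)
cv2.imwrite("pics/w5.png",np.hstack([a,b]))
```

```text
(no output)
```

View pics/w5.png

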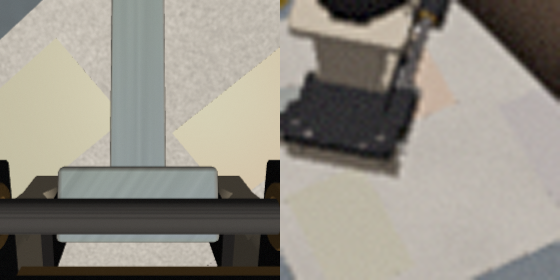

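```bash
cat > est.py <<'E'
from h import *
from station import viewer,arm
f=viewer.grab_frame("wrist");im=f["image"]
s=arm.get_state();p=np.array(s["eef_pos"])
D=np.array([np.cos(np.radians(126)),np.sin(np.radians(126)),0]);U=np.array([0,0,1.])
g=p-[0,0,.003]
g=g
def pr(x):return cv2.projectPoints(np.array(x,float).reshape(-1,1,3),np.array(f["rvec"],float),np.array(f["tvec"],float),np.array(f["mtx"],float),None)[0][:,0]
for e in (0,11,20,30,40,50,60,70,80,90):
    c,k=np.cos(np.radians(e)),np.sin(np.radians(e));a=D*c+U*k;n=-D*k+U*c
    q=pr([g-101*.001*a+.011*n,g-.017*a+.011*n,g-.017*a+.028*n,g+.009*a+.028*n])
    print(e,"foot,junction,head inner,face rows",q[:,1].round())
L=cv2.GaussianBlur(im,(5,5),0)[:,312:326].mean(1)
gr=np.abs(L[4:]-L[:-4]).sum(1);print("edges",[(i+2,int(gr[i])) for i in range(1,475) if gr[i]>40 and gr[i]>=gr[i-1] and gr[i]>gr[i+1]])
print("t",s["t"],"F",np.round(s["force"],1),"M",np.round(s["moment"],3),"p",p.round(4))
E
python3 est.py
```

```text
0 foot,junction,head inner,face rows [ 26. 284. 303. 375.]
11 foot,junction,head inner,face rows [ 42. 276. 284. 363.]
20 foot,junction,head inner,face rows [ 60. 271. 270. 350.]
30 foot,junction,head inner,face rows [ 82. 267. 257. 335.]
40 foot,junction,head inner,face rows [106. 264. 246. 319.]
50 foot,junction,head inner,face rows [130. 263. 239. 303.]
60 foot,junction,head inner,face rows [155. 264. 234. 288.]
70 foot,junction,head inner,face rows [180. 266. 232. 274.]
80 foot,junction,head inner,face rows [206. 270. 233. 262.]
90 foot,junction,head inner,face rows [231. 274. 236. 253.]
edges [(7, 72), (12, 66), (72, 112), (264, 156), (269, 150), (298, 362), (304, 55), (334, 250), (342, 128), (366, 423), (375, 73), (409, 56), (414, 69)]
t 12.6 F [-0.5 -0.3 -7.1] M [ 0.119  0.218 -0.014] p [ 0.5791 -0.2001  0.0891]
```

The model fits, and the stake has pivoted to about 26°. I'll raise it a little and ease the grip further.

Request:
apply_moves([
  [[1,0,0,0.04,0],[1,0,0,0.04,0],[1,0,0,0.03,0],[1,0,0,0,0],[1,0,0,0,0]],
], force=7)

```text
t: 13.1
eef_pos: [0.5793, -0.2002, 0.1116]
ee_rot: [-3.141, -0.0, -0.944]
force: [0.8, -0.4, -7.5]
width: 0.0559
gripper_force: 7.0
```

```bash
python3 est.py
```

```text
0 foot,junction,head inner,face rows [ 27. 284. 303. 375.]
11 foot,junction,head inner,face rows [ 43. 276. 284. 363.]
20 foot,junction,head inner,face rows [ 61. 271. 270. 350.]
30 foot,junction,head inner,face rows [ 83. 267. 257. 335.]
40 foot,junction,head inner,face rows [106. 265. 246. 319.]
50 foot,junction,head inner,face rows [131. 264. 239. 303.]
60 foot,junction,head inner,face rows [156. 264. 234. 288.]
70 foot,junction,head inner,face rows [181. 266. 233. 274.]
80 foot,junction,head inner,face rows [206. 270. 233. 263.]
90 foot,junction,head inner,face rows [232. 274. 237. 253.]
edges [(21, 73), (27, 68), (136, 191), (244, 77), (248, 81), (298, 289), (304, 56), (334, 210), (354, 140), (366, 426), (375, 76), (409, 58), (414, 72)]
t 13.15 F [-0.6  0.1 -7.4] M [0.05  0.221 0.039] p [ 0.579  -0.2002  0.1112]
```

Request:
apply_moves([
  [[1,0,0,0,0],[1,0,0,0,0],[1,0,0,0,0],[1,0,0,0,0]],
], force=6)

```text
t: 13.55
eef_pos: [0.5791, -0.2002, 0.111]
ee_rot: [3.141, 0.0, -0.944]
force: [-0.2, -0.6, -7.0]
width: 0.0559
gripper_force: 6.0
```

```bash
python3 est.py
```

```text
0 foot,junction,head inner,face rows [ 26. 284. 303. 376.]
11 foot,junction,head inner,face rows [ 42. 276. 284. 363.]
20 foot,junction,head inner,face rows [ 60. 271. 270. 351.]
30 foot,junction,head inner,face rows [ 82. 267. 257. 335.]
40 foot,junction,head inner,face rows [106. 265. 246. 319.]
50 foot,junction,head inner,face rows [130. 264. 239. 303.]
60 foot,junction,head inner,face rows [155. 264. 234. 288.]
70 foot,junction,head inner,face rows [181. 266. 233. 274.]
80 foot,junction,head inner,face rows [206. 270. 233. 263.]
90 foot,junction,head inner,face rows [231. 274. 236. 253.]
edges [(20, 74), (26, 69), (136, 189), (244, 77), (248, 80), (298, 288), (304, 56), (334, 211), (354, 139), (366, 427), (375, 76), (409, 59), (414, 72)]
t 13.6 F [ 0.9 -0.  -7.1] M [0.074 0.141 0.025] p [ 0.5791 -0.2002  0.111 ]
```

Request:
apply_moves([
  [[1,0,0,0,0],[1,0,0,0,0],[1,0,0,0,0]],
], force=5)

```text
t: 13.9
eef_pos: [0.5791, -0.2002, 0.1113]
ee_rot: [-3.142, -0.0, -0.944]
force: [0.6, -0.2, -5.5]
width: 0.0559
gripper_force: 5.0
```

```bash
sed -i 's/^    print(e/    if e>40: print(e/' est.py; python3 est.py
```

```text
50 foot,junction,head inner,face rows [130. 264. 239. 303.]
60 foot,junction,head inner,face rows [155. 264. 234. 288.]
70 foot,junction,head inner,face rows [181. 266. 232. 274.]
80 foot,junction,head inner,face rows [206. 270. 233. 263.]
90 foot,junction,head inner,face rows [231. 274. 236. 253.]
edges [(21, 73), (25, 73), (178, 282), (278, 152), (298, 366), (304, 56), (334, 247), (366, 313), (375, 75), (409, 59), (414, 72)]
t 13.95 F [-1.5  1.5 -6.1] M [ 0.159  0.328 -0.007] p [ 0.5791 -0.2002  0.1113]
```

```bash
cat > prof.py <<'E'
from h import *
from station import viewer
f=viewer.grab_frame("wrist");im=cv2.GaussianBlur(f["image"],(3,3),0).astype(int)
for r in list(range(140,296,8))+[338,346,354,362]:
    g=np.abs(im[r,204:440]-im[r,200:436]).sum(1)
    print(r,[(i+202) for i in range(1,235) if g[i]>36 and g[i]>=g[i-1] and g[i]>g[i+1]],im[r,318].tolist())
E
python3 prof.py
```

```text
140 [] [186, 196, 203]
148 [417] [184, 195, 201]
156 [] [187, 198, 204]
164 [302, 307, 355, 427] [181, 192, 198]
172 [272, 369, 416] [185, 196, 202]
180 [277, 299, 335, 406] [86, 93, 95]
188 [285, 299, 336, 396] [86, 93, 94]
196 [292, 298, 336, 386] [87, 92, 95]
204 [298, 337, 376] [87, 93, 95]
212 [297, 337, 366] [86, 93, 94]
220 [296, 338, 355] [86, 92, 94]
228 [296, 339, 351] [86, 93, 94]
236 [295, 339, 357] [87, 93, 95]
244 [251, 384] [83, 89, 91]
252 [249, 386] [85, 91, 93]
260 [247, 251, 387] [87, 94, 95]
268 [245, 389] [90, 97, 99]
276 [215, 242, 248, 390, 420] [96, 102, 102]
284 [209, 240, 245, 390, 395, 426] [154, 160, 150]
292 [203, 224, 236, 245, 389, 398, 411, 432] [153, 159, 149]
338 [221, 232, 247, 252, 256, 379, 383, 387, 402] [151, 157, 147]
346 [221, 233, 244, 253, 258, 381, 390, 402, 413] [150, 157, 147]
354 [222, 233, 242, 255, 259, 380, 393, 401, 413] [150, 157, 147]
362 [222, 234, 239, 256, 260, 378, 396, 401, 412] [149, 156, 147]
```

The stake is now at about 68°. I'll touch the foot edge down and walk the head over it.

Request:
apply_moves([
  [[1,0,0,-0.025,0],[1,0,0,-0.025,0],[1,0.011,-0.015,0,0],[1,0.011,-0.015,0.004,0],[1,0.012,-0.016,0.003,0],[1,0.012,-0.016,0.003,0],[1,0.012,-0.016,0.002,0],[1,0,0,0,0],[1,0,0,0,0]],
])

```text
t: 14.9
eef_pos: [0.5912, -0.2161, 0.1038]
ee_rot: [-3.141, -0.001, -0.944]
force: [-1.5, -0.4, 3.8]
width: 0.0558
gripper_force: 5.0
```

```bash
python3 est.py; python3 prof.py | awk '$1>164&&$1<290'
```

```text
50 foot,junction,head inner,face rows [131. 264. 239. 303.]
60 foot,junction,head inner,face rows [156. 265. 235. 288.]
70 foot,junction,head inner,face rows [181. 267. 233. 275.]
80 foot,junction,head inner,face rows [206. 270. 234. 263.]
90 foot,junction,head inner,face rows [232. 274. 237. 254.]
edges [(59, 77), (210, 335), (294, 129), (298, 285), (304, 59), (334, 263), (366, 330), (375, 79), (409, 61), (414, 74)]
t 14.95 F [-2.3 -0.8  4.6] M [-0.167  0.755 -0.017] p [ 0.5911 -0.216   0.1038]
172 [] [193, 204, 210]
180 [] [189, 200, 206]
188 [] [194, 204, 211]
196 [308] [187, 198, 204]
204 [417] [192, 203, 209]
212 [277, 300, 336, 408] [73, 78, 79]
220 [285, 299, 336, 398] [72, 78, 79]
228 [292, 299, 337] [73, 78, 79]
236 [298, 338] [73, 78, 79]
244 [297, 338, 367] [72, 77, 79]
252 [296, 339, 356] [72, 78, 79]
260 [252, 295, 340, 347, 383] [64, 69, 71]
268 [248, 387] [71, 76, 78]
276 [215, 242, 246, 388, 392, 419] [74, 79, 81]
284 [209, 240, 244, 391, 395, 426] [75, 81, 82]
```

```bash
cat > fit.py <<'E'
from h import *
from scipy.optimize import least_squares
import sys
from station import arm
exec(open("est.py").read().split("for e in")[0].replace("from h import *",""))
# rows: foot far edge, head inner edge, face edge(camera side); widths foot, head inner
m=[float(x) for x in sys.argv[1:]]
def mod(v):
    e,sd,sz=v;c,k=np.cos(e),np.sin(e);a=D*c+U*k;n=-D*k+U*c;G=g+D*sd+U*sz;L=np.array([.809,.588,0])
    F,H,T=G-.101*a+.011*n,G-.017*a+.028*n,G+.009*a+.028*n
    q=pr([F,H,T,F+.011*L,F-.011*L,H+.028*L,H-.028*L])
    return np.r_[q[:3,1],abs(q[3,0]-q[4,0]),abs(q[5,0]-q[6,0])]
s_=least_squares(lambda v:mod(v)-m,[1.2,0,0],x_scale=[.1,.01,.01])
e,sd,sz=s_.x;print("e",np.degrees(e),"shift d,z mm",sd*1e3,sz*1e3,"res",s_.fun.round(1))
print("foot centre z",(g+U*sz-.101*(D*np.cos(e)+U*np.sin(e)))[2],"xy grip",(g+D*sd)[:2])
E
python3 fit.py 210 259 294 36 132
```

```text
e 74.78261236805288 shift d,z mm 11.850052188704133 -4.9987301274418785 res [ 0.5 -1.7  1.2 -1.7  0. ]
foot centre z -0.0016643920443267374 xy grip [ 0.58407329 -0.20626769]
```

Request:
apply_moves([
  [[1,0.012,-0.016,0.005,0],[1,0.012,-0.016,0.005,0],[1,0.012,-0.016,0,0],[1,0.012,-0.016,0,0],[1,0,0,0,0]],
])

```text
t: 15.55
eef_pos: [0.6004, -0.229, 0.1049]
ee_rot: [3.141, 0.0, -0.944]
force: [0.4, -0.7, -4.9]
width: 0.0563
gripper_force: 5.0
```

```bash
python3 est.py|tail -2; python3 prof.py | awk '$1>164&&$1<290'
```

```text
edges [(84, 81), (90, 75), (228, 403), (289, 229), (298, 402), (304, 61), (334, 274), (366, 347), (375, 83), (409, 65), (414, 78)]
t 15.6 F [-1.   0.1 -6.1] M [-0.164  0.199  0.009] p [ 0.6003 -0.2289  0.1049]
172 [222, 328, 376] [194, 204, 211]
180 [213, 403] [203, 213, 220]
188 [205, 299, 318] [196, 207, 214]
196 [205, 382] [200, 211, 217]
204 [] [196, 206, 213]
212 [436] [201, 211, 217]
220 [308, 355, 427] [194, 205, 211]
228 [301, 334, 369, 413] [115, 123, 126]
236 [278, 299, 335, 405] [58, 63, 64]
244 [286, 299, 336] [58, 63, 64]
252 [298, 337] [59, 63, 64]
260 [254, 297, 338, 374, 380] [57, 61, 62]
268 [250, 385] [58, 63, 64]
276 [215, 242, 246, 388, 392, 420] [61, 65, 66]
284 [209, 240, 245, 390, 395, 426] [61, 66, 67]
```

```bash
python3 fit.py 228 257 289 36 129
```

```text
e 81.91232546998381 shift d,z mm 11.715615294365444 -4.01362161533605 res [-0.4  1.3 -0.8 -2.4  0.6]
foot centre z -0.0019631224914048173 xy grip [ 0.59321512 -0.21916227]
```

It's turning upright, now at about 82°, which is the balance point. I'll continue a bit further.

Request:
apply_moves([
  [[1,0.01,-0.014,0,0],[1,0.01,-0.014,0,0],[1,0.01,-0.014,0,0],[1,0.01,-0.014,0,0],[1,0,0,0,0],[1,0,0,0,0]],
])

```text
t: 16.3
eef_pos: [0.6085, -0.24, 0.1056]
ee_rot: [-3.141, -0.0, -0.944]
force: [-0.5, 0.1, -5.7]
width: 0.0558
gripper_force: 5.0
```

```bash
python3 est.py|tail -2; python3 prof.py | awk '$1>210&&$1<290'
```

```text
edges [(109, 75), (113, 84), (222, 397), (290, 231), (298, 418), (304, 66), (334, 285), (366, 362), (375, 88), (409, 67), (414, 83)]
t 16.35 F [-0.4  0.7 -5.7] M [-0.069  0.098  0.004] p [ 0.6084 -0.2399  0.1057]
212 [203] [202, 213, 220]
220 [266, 430] [207, 218, 224]
228 [281, 300, 335] [67, 72, 73]
236 [206, 299, 336, 381, 399, 430] [67, 72, 73]
244 [298, 337] [67, 72, 73]
252 [297, 338, 409] [67, 72, 73]
260 [254, 296, 338, 381, 398] [63, 67, 68]
268 [249, 385] [67, 72, 73]
276 [215, 242, 246, 388, 392, 419] [69, 74, 75]
284 [209, 241, 245, 390, 394, 426] [70, 75, 76]
```

The foot is only dragging because the gripper carries the weight, so I'll press down a little while moving on.

Request:
apply_moves([
  [[1,0,0,-0.01,0],[1,0.01,-0.014,-0.008,0],[1,0.01,-0.014,-0.004,0],[1,0.01,-0.014,-0.004,0],[1,0.01,-0.014,0,0],[1,0.01,-0.014,0,0],[1,0,0,0,0],[1,0,0,0,0]],
])

```text
t: 17.2
eef_pos: [0.6192, -0.2543, 0.1015]
ee_rot: [-3.141, -0.002, -0.944]
force: [-1.6, -1.2, 6.2]
width: 0.0562
gripper_force: 5.0
```

```bash
python3 est.py|tail -2; python3 prof.py | awk '$1>210&&$1<290'
```

```text
edges [(140, 83), (145, 84), (249, 456), (284, 250), (298, 434), (304, 67), (334, 295), (366, 372), (375, 88), (409, 70), (414, 84)]
t 17.25 F [-1.7 -1.3  5.6] M [-0.693  0.491 -0.005] p [ 0.6192 -0.2543  0.1015]
212 [238] [214, 224, 228]
220 [229, 366] [212, 222, 227]
228 [219, 331] [212, 223, 228]
236 [210] [212, 223, 228]
244 [] [211, 222, 227]
252 [301, 335] [57, 61, 62]
260 [261, 299, 336] [57, 60, 61]
268 [251, 384] [57, 61, 61]
276 [215, 242, 246, 388, 392, 419] [58, 62, 63]
284 [209, 239, 244, 392, 396, 426] [122, 131, 133]
```

```bash
python3 fit.py 249 264 284 35 131
```

```text
e 90.08634629159079 shift d,z mm 11.036134352134415 2.5926946208910917 res [ 0.3 -1.   0.7 -1.4  0.1]
foot centre z 4.725931937794858e-05 xy grip [ 0.61269946 -0.24533916]
```

The stake stands flat and upright at about 90°. Next I'll open gently, centre the gripper on the head (about 11 mm back along d), and regrip firmly.

Request:
apply_moves([
  [[-0.25,0,0,0,0],[-0.28,0,0,0,0],[-0.31,0,0,0,0],[-0.35,0,0,0,0],[-0.4,0,0,0,0],[-0.45,0,0,0,0],[-0.5,0,0,0,0],[-0.5,0,0,0,0]],
])

```text
t: 18.15
eef_pos: [0.6183, -0.2538, 0.1002]
ee_rot: [3.141, 0.0, -0.944]
force: [0.3, -0.0, 0.0]
width: 0.0653
gripper_force: 0.0
```

```bash
python3 est.py|tail -2; python3 prof.py | awk '$1>210&&$1<290'; python3 fit.py 249 264 284 35 131
```

```text
edges [(138, 84), (143, 79), (248, 441), (282, 244), (298, 423), (304, 65), (334, 289), (366, 364), (375, 87), (409, 67), (414, 83)]
t 18.2 F [-0.6  0.3  0.7] M [-0.01   0.111 -0.008] p [ 0.6183 -0.2538  0.1003]
212 [235, 269, 313, 317] [209, 220, 226]
220 [225, 231] [206, 217, 223]
228 [216] [212, 223, 228]
236 [208] [204, 215, 221]
244 [206, 381] [208, 219, 225]
252 [300, 334] [56, 59, 60]
260 [298, 336] [54, 59, 60]
268 [249, 384, 425] [55, 59, 60]
276 [204, 231, 235, 242, 246, 388, 392, 399, 403, 431] [57, 60, 62]
284 [229, 241, 393, 405] [139, 147, 149]
e 90.20251263711349 shift d,z mm 11.046721103477125 2.5911837980205825 res [ 0.3 -1.   0.7 -1.4  0.1]
foot centre z -0.0010898308424693443 xy grip [ 0.61181253 -0.24486014]
```

Request:
apply_moves([
  [[-0.5,-0.015,0.02,-0.006,0],[-0.5,-0.015,0.02,-0.006,0],[-0.4,0,0,0,0],[-0.35,0,0,0,0],[-0.3,0,0,0,0],[-0.25,0,0,0,0],[1,0,0,0,0],[1,0,0,0,0],[1,0,0,0,0],[1,0,0,0,0]],
], force=30)

```text
t: 19.3
eef_pos: [0.6125, -0.2458, 0.098]
ee_rot: [-3.141, -0.0, -0.944]
force: [0.6, 0.6, 1.3]
width: 0.0556
gripper_force: 30.0
```

```bash
python3 est.py|tail -2; python3 prof.py | awk '$1>210&&$1<290'
```

```text
edges [(120, 83), (125, 82), (234, 443), (258, 252), (298, 423), (304, 66), (334, 289), (366, 365), (375, 87), (409, 67), (414, 83)]
t 19.35 F [ 0.8 -0.1  0.4] M [ 0.114 -0.077  0.013] p [ 0.6125 -0.2458  0.0981]
212 [216, 330, 355] [210, 221, 226]
220 [207, 248] [206, 216, 223]
228 [] [206, 217, 223]
236 [300, 334] [56, 60, 61]
244 [249, 386] [55, 59, 60]
252 [243, 391] [57, 61, 62]
260 [238, 242, 393, 397, 420] [149, 155, 155]
268 [237, 241, 393, 397, 408] [188, 181, 171]
276 [215, 239, 396, 419] [188, 180, 170]
284 [209, 240, 395, 426] [187, 180, 170]
```

Request:
apply_moves([
  [[1,0,0,0.05,0],[1,0,0,0.1,0],[1,0,0,0.13,0],[1,0,0,0.12,0],[1,-0.006,0.06,0,0],[1,-0.013,0.13,0,0],[1,-0.013,0.13,0,0],[1,-0.013,0.13,0,0],[1,-0.013,0.13,0,0],[1,-0.013,0.13,0,0],[1,-0.013,0.13,0,0],[1,-0.013,0.13,0,0]],
])

```text
t: 20.6
eef_pos: [0.591, -0.0503, 0.1762]
ee_rot: [3.139, 0.002, -0.945]
force: [-0.1, -0.5, -6.6]
width: 0.0555
gripper_force: 30.0
```

Request:
apply_moves([
  [[1,-0.013,0.13,0,0],[1,-0.013,0.13,0,0],[1,-0.013,0.13,0,0],[1,-0.013,0.13,0,0],[1,-0.013,0.13,0,0],[1,-0.013,0.13,0,0],[1,-0.013,0.13,0,0],[1,-0.013,0.13,0,0],[1,-0.007,0.07,0,0],[1,0,0,0,0],[1,0,0,0,0]],
])

```text
t: 21.7
eef_pos: [0.5697, 0.17, 0.177]
ee_rot: [3.139, 0.0, -0.943]
force: [0.3, -0.6, -6.6]
width: 0.056
gripper_force: 30.0
```

```bash
python3 est.py|tail -2; python3 prof.py | awk '$1>200&&$1<290'
```

```text
edges [(135, 76), (234, 296), (258, 219), (298, 369), (304, 54), (334, 255), (366, 320), (375, 75), (409, 58), (414, 71)]
t 21.75 F [-0.3 -0.  -7.1] M [-0.062  0.118  0.01 ] p [0.57   0.1696 0.1772]
204 [223, 227, 412, 417] [164, 156, 146]
212 [218, 222, 424, 429] [166, 157, 148]
220 [213, 218, 433] [165, 157, 148]
228 [209, 213, 432] [161, 153, 144]
236 [204, 208, 300, 334, 426] [47, 50, 51]
244 [203, 249, 386, 420] [46, 50, 51]
252 [243, 391, 414] [47, 51, 52]
260 [211, 237, 242, 397, 408] [129, 135, 134]
268 [224, 236, 241, 394, 402, 432] [164, 157, 147]
276 [215, 239, 396, 419, 426] [163, 156, 147]
284 [209, 240, 395, 426] [163, 156, 147]
```

Request:
apply_moves([
  [[1,0,0,-0.06,0],[1,0,0,-0.06,0],[1,0,0,-0.04,0],[1,0,0,-0.015,0],[1,0,0,-0.004,0],[1,0,0,-0.004,0],[1,0,0,-0.004,0],[1,0,0,0,0]],
])

```text
t: 22.6
eef_pos: [0.5709, 0.1703, 0.1408]
ee_rot: [-3.141, -0.0, -0.944]
force: [-0.9, 0.0, -7.3]
width: 0.0559
gripper_force: 30.0
```

Request:
apply_moves([
  [[1,0,0,-0.003,0],[1,0,0,-0.003,0],[1,0,0,0,0],[1,0,0,0,0]],
])

```text
t: 23.0
eef_pos: [0.5707, 0.1702, 0.1394]
ee_rot: [-3.142, -0.0, -0.944]
force: [-0.3, -0.4, -6.9]
width: 0.0558
gripper_force: 30.0
```

Request:
apply_moves([
  [[1,0,0,-0.003,0],[1,0,0,-0.003,0],[1,0,0,0,0],[1,0,0,0,0]],
])

```text
t: 23.4
eef_pos: [0.5707, 0.1702, 0.1381]
ee_rot: [3.141, 0.0, -0.944]
force: [-0.0, 1.1, -7.0]
width: 0.0559
gripper_force: 30.0
```

Request:
apply_moves([
  [[1,0,0,-0.003,0],[1,0,0,0,0],[1,0,0,0,0]],
])

```text
t: 23.7
eef_pos: [0.5708, 0.1701, 0.138]
ee_rot: [-3.141, -0.0, -0.944]
force: [-1.6, -0.9, -0.0]
width: 0.0556
gripper_force: 30.0
```

Contact: the block now carries the weight. I'll press slightly to seat the foot, soften the grip, then open slowly.

Request:
apply_moves([
  [[1,0,0,-0.002,0],[1,0,0,0,0],[1,0,0,0,0]],
])

```text
t: 24.0
eef_pos: [0.5708, 0.1701, 0.138]
ee_rot: [-3.141, -0.0, -0.944]
force: [-4.5, -0.9, 5.4]
width: 0.0557
gripper_force: 30.0
```

Request:
apply_moves([
  [[1,0,0,0,0],[1,0,0,0,0],[1,0,0,0,0],[-0.25,0,0,0,0],[-0.27,0,0,0,0],[-0.29,0,0,0,0],[-0.31,0,0,0,0],[-0.34,0,0,0,0],[-0.37,0,0,0,0],[-0.42,0,0,0,0],[-0.5,0,0,0,0]],
], force=4)

```text
t: 25.1
eef_pos: [0.5708, 0.1703, 0.137]
ee_rot: [-3.142, 0.0, -0.944]
force: [1.1, 0.4, 0.4]
width: 0.0643
gripper_force: 0.0
```

```bash
python3 est.py|tail -2; python3 prof.py | awk '$1>200&&$1<290'
```

```text
edges [(133, 75), (234, 297), (259, 213), (298, 363), (304, 55), (334, 251), (366, 314), (375, 72), (409, 56), (414, 69)]
t 25.15 F [-0.3  0.2 -0.4] M [ 0.032  0.15  -0.082] p [0.5708 0.1702 0.1371]
204 [215, 219, 416, 421] [162, 155, 145]
212 [211, 215, 428, 433] [160, 152, 143]
220 [206, 210] [164, 156, 147]
228 [205] [162, 154, 144]
236 [300, 335] [46, 49, 50]
244 [249, 386] [45, 48, 49]
252 [243, 391] [46, 49, 50]
260 [237, 242, 397] [114, 121, 122]
268 [235, 240, 394, 399, 432] [161, 154, 145]
276 [204, 232, 235, 239, 396, 399, 403, 430] [160, 153, 144]
284 [230, 238, 396, 405] [159, 153, 144]
```

Released, and the stake stands unchanged. I'll open fully, rise clear, and take the last look.

Request:
apply_moves([
  [[-0.7,0,0,0,0],[-1,0,0,0,0],[-1,0,0,0,0],[-1,0,0,0.05,0],[-1,0,0,0.1,0],[-1,0,0,0.15,0],[-1,0,0,0.2,0],[-1,0,0,0.1,0],[-1,0,0,0,0],[-1,0,0,0,0],[-1,0,0,0,0]],
])

```text
t: 26.3
eef_pos: [0.5702, 0.17, 0.2564]
ee_rot: [3.14, 0.0, -0.944]
force: [-0.1, 0.0, -0.3]
width: 0.0876
gripper_force: 0.0
```

Run:
```python
from station import viewer
import cv2,pickle,numpy as np
f=viewer.grab_frame("wrist");g=viewer.grab_frame("scene")
b=cv2.resize(g["image"][190:350,180:400],None,fx=2,fy=2,interpolation=cv2.INTER_CUBIC)
cv2.imwrite("pics/end.png",np.hstack([f["image"][:320,150:490],b]))
```

```text
(no output)
```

View pics/end.png

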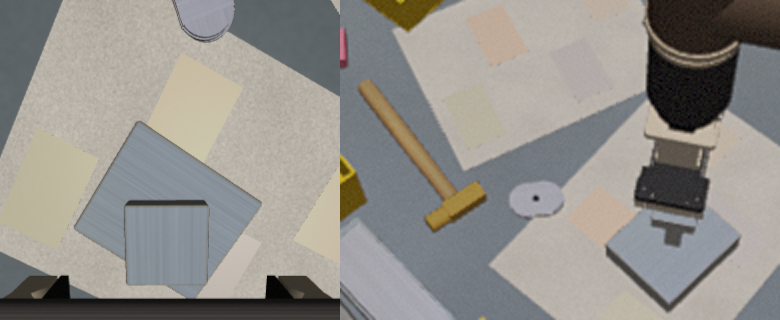

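The stake stands upright on its foot near the middle of the block, face up at about (167,245) in the crop. The gripper is clear and the bystanders in view haven't moved.

```bash
python3 -c "
from station import arm
print(arm.job_done())"
```

```text
the job is handed in; nothing more can be done
None
```

The stake was laid on its side, let go, then stood foot-down near the middle of the bench block and released gently; I handed the job in at about 26 s, and the system returned no verdict.

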